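Draw walnuts from a screw-gate dispenser

ROBOT

A 7-joint arm with a two-finger parallel gripper is mounted at the origin on a cart in front of the work surface, level with it; the furniture and walls round the work are solid. World frame = base frame: x ahead of the robot, y to its left, z up, the work surface at z = 0. Lengths are in m, angles in degrees, forces in N, time in s.
With the tool pointing down it reaches from about 0.425 to 0.95 m from the base axis. Payload 4.7 kg.
Tool frame: the origin (TCP) lies between the finger pads, 19 mm behind the fingertips; this is the grasp point; z points along the fingers, y is the line along which they close (so a half turn about z gives the same grasp; the last joint's range is limited). The gripper opens to 87 mm and grips with 3 to 60 N. Pads are 19 mm wide; open, the fingers measure 117 mm over their backs; the gripper's body (75 mm by 190 mm) begins 51 mm behind the grasp point.
Start: joints at [37.42, 26.849, -2.785, 87.806, 1.381, 65.374, -4.715], TCP at [0.524, -0.425, 0.241] pointing down, gripper open.
Joint ranges: [-148.3, 148.3], [-19.14, 114.17], [-79.39, 73.82], [5.75, 140.21], [-59.74, 239.74], [12.07, 113.84], [-152.46, 152.46]. Speed limits (degrees/s): [147.25, 147.25, 180, 180, 180, 180, 180].

INTERFACE

Orientations are given as [roll, pitch, yaw] about the fixed x, y, z axes, in that order (R = Rz(yaw) Ry(pitch) Rx(roll)).
In Python, from plant import bot gives the robot as it stands. Calls block until the motion is done:
- bot.movep(position, orientation): joint-space move of the TCP to a pose.
- bot.line_to(position, rate=0.15, ori=None, until_force=None): straight line of the TCP; ori=None keeps the orientation; rate is the mean speed in m/s. With until_force (N) it stops when the force on the tool has changed by that much, and returns True; else False.
- bot.move_j(angles): joint-space move.
- bot.let_go() and bot.clamp(newtons=None): open the fingers fully, or close them until they stop; newtons is the grip in N (None keeps the last).
- bot.sleep(seconds).
- bot.ik(position, orientation): joint angles nearest the present ones, or None.
- bot.read_state(): the state.
- bot.camera(name): name is "side" or "top"; returns a dict with "image" (384x512x3 uint8, red, green, blue), "depth" (384x512 float32, m along the optical axis (not along the pixel's ray), 0 where there is no reading), "K" (3x3 intrinsics, pixels), "rvec" (rotation vector, rad) and "tvec" (3), from world to camera coordinates, as OpenCV has them. Camera axes: x right, y down, z forward; pixel columns grow to the right and rows downward; lengths in m; the calibration is good to about 2 mm. A picture is of the moment at which its call begins.
A pose or a line that the arm cannot do raises bot.IKError and nothing moves.
- bot.job_done(): hands the job in; it is judged then, once.
The state is a dict: "t": time; "qpos": joint angles; "joint_velocities": joint speeds; "effort": joint torques, N m; "eef_pos": TCP position; "ee_rot": TCP orientation; "ft_force": force on the tool from outside, world axes, zero at the start; "moment": the same for the moment, N m; "finger_gap": opening from 0.0 (shut) to 1.0 (fully open); "grasp_force": force on a finger pad.
Only numpy, scipy, OpenCV 4.12 (cv2) and the standard library are available. Lean on these libraries where they do the work, as an engineer would, in place of code of your own. Each camera call takes 0.05 s, during which the arm holds its last target. There are 200 camera calls.

TASK

Draw the five walnuts from the nut dispenser into the white pot: stand the pot upright on the worktop under the end of the chute. The handwheel has no scale, so first turn it clockwise until the gate is shut against its stop, then back it off exactly two full turns and keep hold: the return spring would pull the gate down again, so finish while still holding the wheel's crank grip at two turns, the wheel still and all the walnuts in the pot. Leave the shakers, the jar and the wooden spoon where they are.

Things in the scene. Friction and masses are not known exactly. Their poses are not given: they have to be found in the camera images.
- dispenser: nut dispenser fixed to the worktop: base plate, clear open hopper 190 mm high, steel chute sloping 20 degrees down, yoke with a handwheel above the gate. Origin on the worktop under the wheel's axis; +x points level down the chute to its mouth (about -y in the world, within 0.4 rad), z up. From x = -0.115 to +0.060 (lip); base plate from -0.115 to +0.023, 110 mm wide, 14 mm high
- chute_lip (a point): middle of the chute's lower edge, 77 mm above the worktop (underside 73 mm), 60 mm along the dispenser's +x; the chute is 64 mm wide inside. Walnuts roll off towards +x and are 20 to 40 mm past the lip when they reach the pot's rim: the bowl's centre belongs 30 mm past the lip, give or take 10 mm
- wheel (a joint): turn of the handwheel, rad, vertical axis: 0 = gate shut against the stop; grows counter-clockwise from above, lifting the gate 18 mm a turn (upper stop 16.3). Starts 1.2 to 4.7; walnuts pass above about 10.5. The grip's direction from the axis is this angle from the dispenser's +x. Friction holds it below about 6; above, a spring turns it back if let go. Turning takes 2 to 10 N at the grip
- wheel_axis (a point): fixed point on the wheel's axis at the height for the TCP when holding the grip, 262 mm above the worktop. The wheel is black, 111 mm across, its rim's top 237 mm above the worktop; the brass stem on the axis rises with the gate, to at most 312 mm
- crank_grip: upright wooden grip on the wheel's rim, 50 mm from the axis: a sleeve 18 mm thick, 44 mm tall, that spins freely on its pin, so a gripper can go round without turning. Origin at the centre of its lower end, 240 mm above the worktop; top at 284 mm. Take it from above
- pot: white open pot, bowl 106 mm across and 58 mm high, with a straight side handle, about 0.3 kg. Origin on the underside; the bowl's centre is 38 mm from it along its +y, the handle points along its -y and ends 91 mm from the origin.
- pot_center (a point): the middle of the bowl's inner floor, 6 mm above the underside; the bowl is about 80 mm wide inside
- pot_grip (a point): where to pinch the pot's handle from above: the handle is 20 mm wide here and reaches from 41 to 63 mm above the underside; this point is at 52 mm, 86 mm from the bowl's centre. There is most room for the gripper if the pot goes under the chute with its handle pointing away from the dispenser
- walnut_1: a walnut in its shell, a ball 28 mm across, 14 g, waiting in the dispenser's hopper behind the gate; origin at its centre
- walnut_2: a walnut in its shell, a ball 28 mm across, 14 g, waiting in the dispenser's hopper behind the gate; origin at its centre
- walnut_3: a walnut in its shell, a ball 28 mm across, 14 g, waiting in the dispenser's hopper behind the gate; origin at its centre
- walnut_4: a walnut in its shell, a ball 28 mm across, 14 g, waiting in the dispenser's hopper behind the gate; origin at its centre
- walnut_5: a walnut in its shell, a ball 28 mm across, 14 g, waiting in the dispenser's hopper behind the gate; origin at its centre
- salt_shaker: small glass shaker with white contents, 31 x 57 mm tall, between the robot and the dispenser; leave alone
- pepper_shaker: small glass shaker with grey contents, 31 x 57 mm tall, beside the other; leave alone
- jar: glass jar with a dark lid, 71 x 76 x 98 mm tall, behind and left of the dispenser; leave alone
- spoon: wooden spoon 292 mm long lying on the near right of the worktop; leave alone

How it is judged (in metres and radians):
On the way:
1. the wheel is turned down to its stop (gate shut) (value of joint wheel below 0.1 rad), for 0.2 s.
At the end, for the whole second after the job is handed in: The wheel stands still two turns (12.57 rad) from its stop, within 0.3 rad, with the gripper holding the crank grip (more than 1 N); the pot stands upright on the worktop under the chute's end (bowl's centre within 75 mm of the lip) and all five walnuts lie in it, at rest (value of joint wheel between 12.266 and 12.866 rad and velocity of joint wheel between -0.1 and 0.1 rad/s and horizontal distance between pot_center and chute_lip below 0.075 m and contact force between the fingers and crank_grip above 1 N and angle between pot's own z axis and vertical below 0.1 rad and height (world z) of pot between -0.008 and 0.008 m and horizontal distance between each of walnut_1, walnut_2, walnut_3, walnut_4, walnut_5 and pot_center below 0.046 m and z of each of walnut_1, walnut_2, walnut_3, walnut_4, walnut_5 in the frame of pot below 0.06 m and linear speed of each of walnut_1, walnut_2, walnut_3, walnut_4, walnut_5 below 0.05 m/s); the arm keeps its last pose, push and grip.
It fails at once if a bystander (shaker, jar or wooden spoon) is moved by more than 30 mm or tipped over (distance of any of salt_shaker, pepper_shaker, jar, spoon from where it was at the start of the episode above 0.03 m or angle between any of salt_shaker, pepper_shaker, jar, spoon's own z axis and vertical above 0.5 rad).
It also fails if it takes over 72 s, if anything falls off the work surface, if the arm or the gripper's body presses on something with over 40 N, if the wrist force passes 120 N, or if a joint passes its speed limit or range.

## Working session

There is one attempt and no reset: what is moved stays moved. The work goes in short steps, each a Python script; the robot and the scene stay as the last script left them, time stands still between calls to the robot, and variables do not carry over. Pictures are saved under pics/ and viewed, at most 10 in all, crops included, and the job is handed in when it is done.

```bash
mkdir -p pics; ls; python3 - <<'E'
from plant import bot
import cv2,numpy as np
for n in("side","top"):
    c=bot.camera(n); np.savez(f"{n}0.npz",**c); cv2.imwrite(f"pics/{n}0.png",cv2.resize(c["image"][...,::-1],(768,576)))
    R=cv2.Rodrigues(c["rvec"])[0]; print(n,c["K"].tolist(),-R.T@np.ravel(c["tvec"]),R.tolist())
s=bot.read_state(); print(s["t"],s["ee_rot"],s["finger_gap"])
E
```

```text
pics
side [[374.7836636528317, 0.0, 258.65997712760253], [0.0, 374.7836636528317, 193.5473521496744], [0.0, 0.0, 1.0]] [-0.47157203  0.46553186  0.65036944] [[-0.5354363986620756, -0.8445269831836278, 0.00905746446568445], [-0.3493756238090743, 0.2117176002773603, -0.9127498733063817], [0.768924272263405, -0.49188396234026177, -0.4084184509992623]]
top [[355.63293339177847, 0.0, 253.10541405081716], [0.0, 355.63293339177847, 192.41131476073025], [0.0, 0.0, 1.0]] [ 0.30817912 -0.0967597   1.28704195] [[0.02526123791314494, -0.9996225855524411, 0.010796124885733033], [-0.9951325372054706, -0.0261738560947965, -0.09500611902468162], [0.09525283856189583, -0.008343602973639598, -0.995418143814608]]
0.1 [-1.79900014e+02  3.77340249e-03  5.09307758e+01] 0.9984582338517176
```

View pics/side0.png

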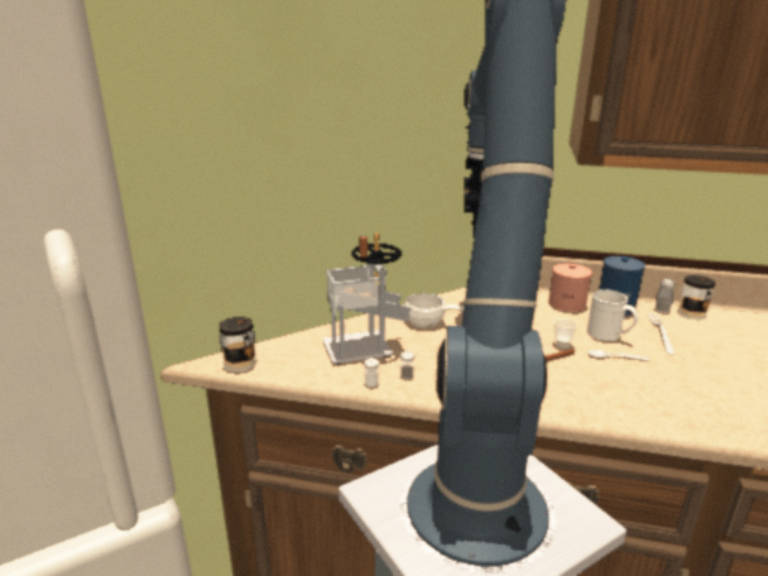

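View pics/top0.png

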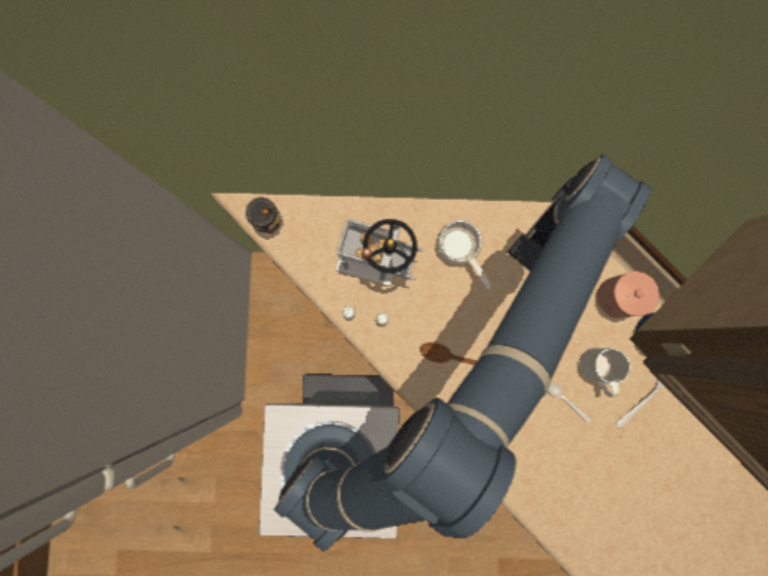

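The side view shows the wheel at (377,252), grip (363,245), stem (377,240), and pot (425,310). The top view shows the wheel hub at (389,246), the pot bowl at (459,243) and its handle end at (488,285). I'll zoom in on both.

```bash
python3 - <<'E'
import numpy as np,cv2
t=np.load("top0.npz")["image"];s=np.load("side0.npz")["image"]
a=t[140:205,215:335];b=s[150:240,210:320]
a=cv2.resize(a,None,fx=6,fy=6,interpolation=cv2.INTER_CUBIC)[:, :720];b=cv2.resize(b,None,fx=6,fy=6,interpolation=cv2.INTER_CUBIC)
cv2.imwrite("pics/tz.png",a[...,::-1]);cv2.imwrite("pics/sz.png",b[...,::-1])
E
```

```text
(no output)
```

View pics/tz.png

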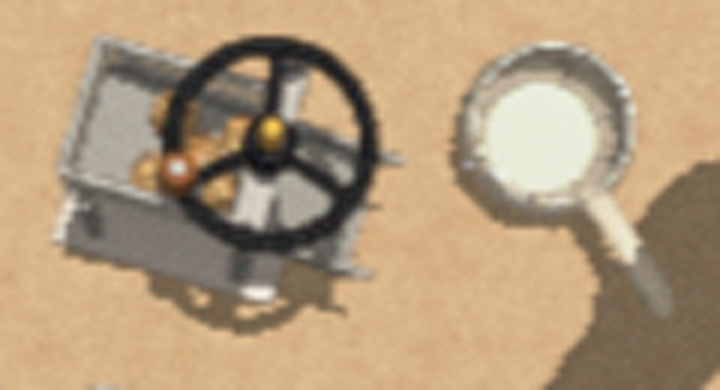

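View pics/sz.png

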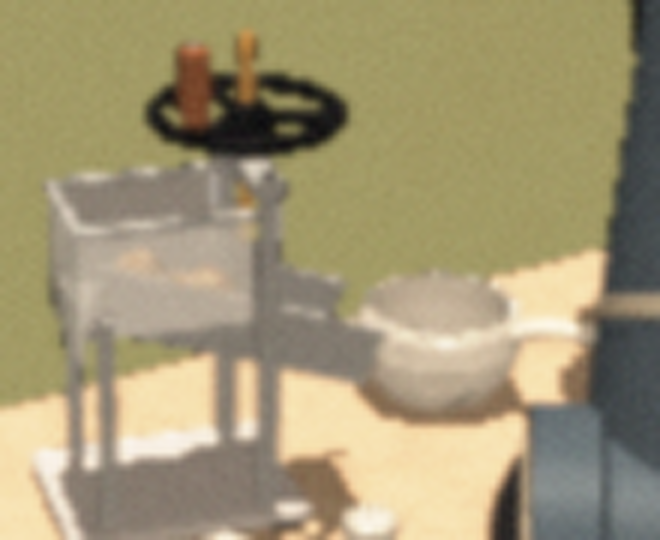

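The top crop shows the hub at (271,143), grip top at (180,168), hopper left edge (100,40)–(65,170), base near edge (60,240)–(265,295), bowl centre (550,125), and handle end (660,310). The chute direction tilts about 15° in the image. The side crop shows the upright grip and stem. Next I'll measure.

```bash
cat > h.py <<'E'
import numpy as np,cv2
def cam(c):
    R=cv2.Rodrigues(np.asarray(c["rvec"]))[0]; return c["K"],R,np.ravel(c["tvec"])
def ray(c,uv,z):
    K,R,t=cam(c); uv=np.atleast_2d(uv).astype(float)
    d=np.c_[uv,np.ones(len(uv))]@np.linalg.inv(K).T@R; o=-R.T@t
    return o+d*((z-o[2])/d[:,2:])
def cloud(c):
    K,R,t=cam(c); v,u=np.indices(c["depth"].shape)
    p=np.dstack([u,v,np.ones_like(u)])@np.linalg.inv(K).T*c["depth"][...,None]
    return (p-t)@R
E
python3 - <<'E'
from h import *
c=dict(np.load("top0.npz")); im=c["image"].astype(int); P=cloud(c)
v,u=np.indices(im.shape[:2])
def big(m): 
    n,l,st,_=cv2.connectedComponentsWithStats(m.astype(np.uint8)); return l==1+np.argmax(st[1:,4])
# wheel
m=big((im.max(2)<60)&(u>235)&(u<282)&(v>142)&(v<185))
k=np.argwhere(m)[:,::-1].astype(np.float32); h=cv2.convexHull(k); e=cv2.fitEllipse(h)
print("wheel ell",e,"xyz",ray(c,e[0],.232),"depth z",np.median(P[m][:,2]))
w=ray(c,e[0],.232)[0]
hp=ray(c,h[:,0],.232); print("wheel diam", np.ptp(hp[:,:2],0))
# stem & grip
pix=lambda x,y:(215+(x+.5)/6-.5,140+(y+.5)/6-.5)
for n,x,y,z in [("stem",271,132,.27),("grip",180,168,.284)]:
    print(n,ray(c,pix(x,y),z))
for (a,b,z) in [((100,40),(260,85),.19),((65,170),(180,198),.19),((100,40),(65,170),.19),((60,240),(258,293),.014)]:
    A,B=ray(c,pix(*a),z)[0],ray(c,pix(*b),z)[0]; d=B-A; print(a,b,A,B,np.degrees(np.arctan2(d[1],d[0])),np.hypot(*d[:2]))
# pot by height
m=big((P[...,2]>.02)&(P[...,2]<.09)&(u>290)&(u<335)&(v>140)&(v<200))
q=P[m]; print("pot z",np.percentile(q[:,2],[50,90,99]),q.min(0),q.max(0))
floor=(im.min(2)>180)&(u>290)&(u<318)&(v>145)&(v<180); floor=big(floor)
k=np.argwhere(floor)[:,::-1]; print("floor",ray(c,k.mean(0),.006),np.median(P[floor][:,2]),floor.sum())
r=q[q[:,2]>.045]; (x,y),rr=cv2.minEnclosingCircle(r[np.hypot(*(r[:,:2]-ray(c,k.mean(0),.006)[0,:2]).T)<.058][:,:2].astype(np.float32)); print("rim",x,y,rr)
hd=r[np.hypot(r[:,0]-x,r[:,1]-y)>.065]; print("handle",len(hd),hd.mean(0),np.hypot(hd[:,0]-x,hd[:,1]-y).max(),np.degrees(np.arctan2(hd.mean(0)[1]-y,hd.mean(0)[0]-x)))
# side: wheel, grip
s=dict(np.load("side0.npz")); im=s["image"].astype(int); PS=cloud(s)
v,u=np.indices(im.shape[:2]); m=big((im.max(2)<60)&(u>230)&(u<270)&(v>158)&(v<178))
k=np.argwhere(m)[:,::-1].astype(np.float32); e=cv2.fitEllipse(cv2.convexHull(k)); print("side wheel",e,ray(s,e[0],.232))
ps=lambda x,y:(210+(x+.5)/6-.5,150+(y+.5)/6-.5)
print("grip side top/bot",ray(s,ps(193,47),.284),ray(s,ps(197,125),.24),"stem",ray(s,ps(246,35),.27))
E
```

```text
wheel ell ((259.36517333984375, 163.7630615234375), (34.89604568481445, 35.21167755126953), 135.6763458251953) xyz [[ 0.4960543  -0.12221794  0.232     ]] depth z 0.23569441646959668
wheel diam [0.10409059 0.10549372]
stem [[ 0.49570975 -0.12226508  0.27      ]]
grip [[ 0.4746231  -0.07907513  0.284     ]]
(100, 40) (260, 85) [ 0.55671459 -0.03376906  0.19      ] [ 0.53514802 -0.11794641  0.19      ] -104.37029863496737 0.08689616221989241
(65, 170) (180, 198) [ 0.48755502 -0.01774171  0.19      ] [ 0.47447805 -0.07785153  0.19      ] -102.27352769592116 0.06151583310308354
(100, 40) (65, 170) [ 0.55671459 -0.03376906  0.19      ] [ 0.48755502 -0.01774171  0.19      ] 166.95233716548395 0.070992408042517
(60, 240) (258, 293) [ 0.47373961 -0.0034525   0.014     ] [ 0.44486547 -0.12318339  0.014     ] -103.5584865698049 0.12316331134153242
pot z [0.05467193 0.06161407 0.06475759] [ 0.43378707 -0.36436553  0.0202274 ] [ 0.59378964 -0.24243313  0.06723424]
floor [[ 0.54502102 -0.29213766  0.006     ]] 0.005670168399680078 267
rim 0.541382372379303 -0.2933735251426697 0.05347994714975357
handle 82 [ 0.4602167  -0.34474827  0.06069751] 0.12566902987874654 -147.66776730556865
side wheel ((250.57208251953125, 168.84701538085938), (12.724246978759766, 32.167755126953125), 90.3717041015625) [[ 0.4931391  -0.11990953  0.232     ]]
grip side top/bot [[ 0.47253244 -0.07595861  0.284     ]] [[ 0.47576171 -0.07973803  0.24      ]] stem [[ 0.51143594 -0.13104228  0.27      ]]
```

Both views agree. The axis is ≈(0.495,-0.1215) and the dispenser yaw ≈-103.5°. The grip radius measures 48 mm, which puts the wheel at about 3.8 rad. The pot centre is ≈(0.5415,-0.293) with its handle at -147.7°. The sizes match the spec, so I'll move the pot first.

```bash
cat >> h.py <<'E'
A=np.array([.495,-.1215]); Y=np.radians(-103.5); D=np.array([np.cos(Y),np.sin(Y)])
E
python3 - <<'E'
from plant import bot
from h import *
import time
g=np.array([.4687,-.339])
yaw=32.3
bot.movep([*g,.16],[180,0,yaw]); bot.line_to([*g,.054],.15)
bot.clamp(50); s=bot.read_state(); print(s["t"],s["finger_gap"]*87,s["grasp_force"],s["ft_force"])
bot.line_to([*g,.061],.05); s=bot.read_state(); print(s["t"],s["finger_gap"]*87,s["ft_force"],s["moment"])
pre=A+.236*D; print(bot.ik([*pre,.061],[180,0,76.5]))
bot.line_to([*pre,.061],.1,ori=[180,0,76.5])
c=bot.camera("top"); np.savez("top1.npz",**c); e=bot.camera("side"); np.savez("side1.npz",**e)
P=cloud(c);m=(P[...,2]>.05)&(P[...,2]<.085); q=P[m]; q=q[np.hypot(*(q[:,:2]-(A+.15*D)).T)<.08]
print(len(q),q.min(0),q.max(0))
a=cv2.resize(c["image"][130:230,215:335],None,fx=4,fy=4);b=cv2.resize(e["image"][150:240,210:320],None,fx=4,fy=4)
o=np.zeros((400,800,3),np.uint8);o[:,:480]=a; o[:360,480:]=b[:,60:380]
cv2.imwrite("pics/p1.png",o[...,::-1]); print(bot.read_state()["t"])
E
```

```text
2.675 17.11018231826149 49.89308189473377 [ 0.02018696 -1.26281229 -0.02554649]
2.9667 17.414036659431762 [ 0.29416825  0.02036447 -3.16920231] [-0.09221516  0.1955655   0.01563083]
[ 43.480685    29.74080774 -11.95217875 111.67941923   9.29694309
  39.48898722  12.36552743]
167 [ 0.41080252 -0.33747031  0.05030468] [ 0.50927728 -0.21727275  0.06892278]
3.9917
```

View pics/p1.png

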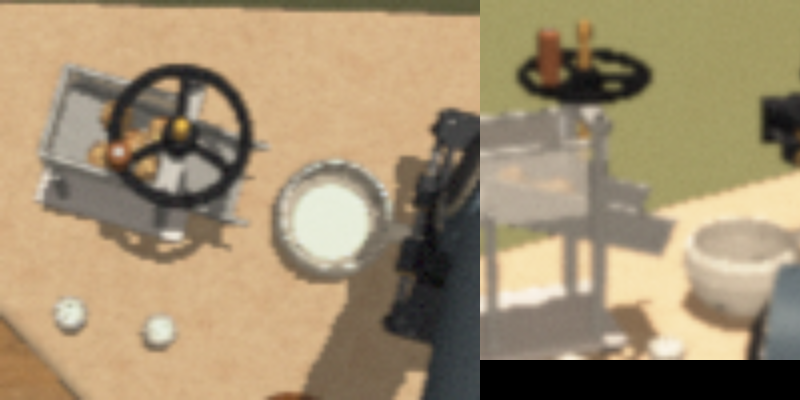

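The pot is held level in the top view with its bowl centre at (332,216), measured ≈(0.460,-0.270) as expected. It's clear of the chute, so I'll slide it in.

```bash
python3 - <<'E'
from plant import bot
from h import *
t=A+.174*D
bot.line_to([*t,.061],.08)
print(bot.line_to([*t,.051],.03,until_force=4), bot.read_state()["eef_pos"])
bot.let_go(); bot.line_to([*t,.14],.15); up=A+.19*D; bot.line_to([*up,.34],.3)
for n,w in(("top",(130,230,215,335)),("side",(150,240,210,320))):
    c=bot.camera(n); np.savez(n+"2.npz",**c)
    if n=="top": 
        P=cloud(c); im=c["image"].astype(int)
        v,u=np.indices(im.shape[:2]); f=(im.min(2)>180)&(np.hypot(*(np.moveaxis(P[...,:2],2,0)-(A+.09*D)[:,None,None]))<.06)
        print("floor vis",ray(c,np.argwhere(f)[:,::-1].mean(0),.006),f.sum(),A+.09*D)
        a=cv2.resize(c["image"][130:230,215:335],None,fx=4,fy=4)
    else: b=cv2.resize(c["image"][150:240,225:305],None,fx=4,fy=4)
o=np.zeros((400,800,3),np.uint8);o[:,:480]=a; o[:360,480:]=b
cv2.imwrite("pics/p2.png",o[...,::-1]); s=bot.read_state(); print(s["t"],s["ee_rot"])
G=np.array([.4745,-.078])
print([bot.ik([*G,z],[180,0,y]) for z in (.34,.262) for y in (65.,40.,115.)])
E
```

```text
True [ 0.45436641 -0.29238098  0.05320116]
floor vis [[ 0.47541518 -0.21173542  0.006     ]] 250 [ 0.47398992 -0.20901329]
8.1917 [-1.79680612e+02 -4.90482749e-02  7.65074507e+01]
[array([ 25.20590498,   5.245197  , -22.41201041, 104.28984329,
         2.11420323,  70.87126493, -22.81457795]), array([ 23.48600735,   5.1106681 , -20.54789248, 104.37382058,
         1.89671523,  70.84882766, -47.60942907]), array([ 30.21433098,   5.6806259 , -27.87328532, 104.04985937,
         2.8062525 ,  70.94619027,  26.54068317]), array([ 24.5224934 ,   8.87675804, -22.49721125, 110.84049849,
         3.8707728 ,  61.00421178, -24.61021339]), array([ 22.58917939,   8.68778824, -20.32314949, 110.93861273,
         3.44045109,  60.95080936, -49.1916438 ]), array([ 29.38904241,   9.42229806, -28.00869266, 110.59808153,
         5.03499419,  61.16038202,  24.2683092 ])]
```

View pics/p2.png

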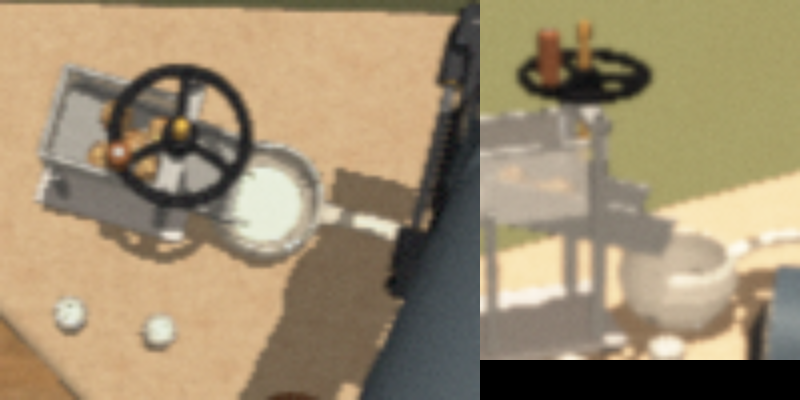

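The pot stands under the lip, with its bowl centre measured ≈(0.475,-0.212) and its handle pointing away. Next I'll take the crank and turn clockwise while watching the forces.

```bash
cat >> h.py <<'E'
def turn(bot,th0,th1,step=20,rate=.06,stop=None,A=A,r=.05):
    n=max(1,int(np.ceil(abs(th1-th0)/step)));log=[]
    for th in np.linspace(th0,th1,n+1)[1:]:
        a=Y+np.radians(th); u=np.array([np.cos(a),np.sin(a)]); w=np.array([-u[1],u[0]])
        hit=bot.line_to([*(A+r*u),.262],rate) 
        s=bot.read_state(); f=np.array(s["ft_force"]); p=np.array(s["eef_pos"])[:2]-A
        act=np.degrees(np.arctan2(p[1],p[0])-Y); act+=360*round((th-act)/360)
        log.append([th,act,np.hypot(*p)*1e3,f[:2]@u,f[:2]@w,f[2],s["finger_gap"]*87,s["t"]]); 
        if stop and abs(f[:2]@w)>stop: break
    return np.array(log)
E
python3 - <<'E'
from plant import bot
from h import *
np.set_printoptions(precision=2,suppress=True)
a=Y+np.radians(218.9); g=A+.05*np.array([np.cos(a),np.sin(a)]); yaw=np.degrees(a)%360; print(g,yaw)
bot.movep([*g,.36],[180,0,yaw])
print("hit",bot.line_to([*g,.262],.12,until_force=8))
bot.clamp(40); s=bot.read_state(); print(s["t"],s["eef_pos"],s["finger_gap"]*87,s["grasp_force"],s["ft_force"])
if 14<s["finger_gap"]*87<22: print(turn(bot,218.9,100,stop=18)); print(bot.read_state()["qpos"])
E
```

```text
[ 0.47 -0.08] 115.40000000000002
hit False
11.225 [ 0.47 -0.08  0.26] 16.594515618421084 39.9998921267013 [ 1.55  0.98 -0.5 ]
[[199.08 197.76  50.42   1.32  -2.76  -1.88  16.78  11.66]
 [179.27 178.36  50.76   5.15  -2.79  -2.22  16.66  12.09]
 [159.45 158.9   51.03   5.37  -0.68  -2.7   16.38  12.53]
 [139.63 138.7   51.17   5.36  -1.71  -3.85  16.61  12.96]
 [119.82 118.25  51.18   5.91  -0.54  -3.73  16.56  13.39]
 [100.    97.77  51.02   6.06  -0.96  -2.58  16.47  13.82]]
[ 29.78  17.06 -26.19 101.22   8.49  63.47  26.13]
```

```bash
python3 - <<'E'
from plant import bot
from h import *
np.set_printoptions(precision=2,suppress=True)
l=turn(bot,100,20,stop=22); print(l)
l=turn(bot,l[-1,0],-24,step=4,rate=.04,stop=22); print(l); bot.sleep(.4)
s=bot.read_state(); print(s["t"],np.array(s["eef_pos"]),s["ft_force"],s["finger_gap"]*87)
E
```

```text
[[80.   77.98 50.71  4.51 -1.92 -1.73 16.6  14.27]
 [60.   58.72 50.35  3.11 -0.97  0.19 16.52 14.71]
 [40.   39.15 49.94  1.67 -0.87  1.4  16.51 15.15]
 [20.   19.24 49.5   1.15 -1.17  1.6  16.72 15.59]]
[[ 16.    16.05  49.45  -0.4    1.64  -0.05  16.34  15.84]
 [ 12.    11.85  49.4   -1.27   0.85   0.19  16.62  16.09]
 [  8.     7.6   49.34  -2.78   1.14   0.44  16.37  16.34]
 [  4.     3.54  49.32  -3.26   0.47  -1.11  16.18  16.59]
 [  0.    -0.02  49.24  -4.77   2.29  -1.04  16.6   16.84]
 [ -4.    -0.38  49.2   -5.58  10.39  -8.42  16.33  17.09]
 [ -8.    -0.76  49.15  -7.37  19.27 -14.57  16.46  17.34]
 [-12.    -1.15  49.11  -8.53  28.6  -21.21  16.58  17.59]]
17.9917 [ 0.48 -0.17  0.26] [ 28.95  -4.55 -21.24] 16.588017932810402
```

The wheel met its stop at a measured angle of ≈0°, with force rising to 29 N, which matches the estimated yaw. Now I'll back off two turns.

```bash
python3 - <<'E'
from plant import bot
from h import *
np.set_printoptions(precision=2,suppress=True)
l=turn(bot,-12,360,step=20,rate=.07); print(l[::3])
if abs(l[-1,3])<25 and abs(l[-1,4])<25:
    l=turn(bot,360,580,step=20,rate=.07); print(l[::2])
E
```

```text
[[  7.58   8.    49.41  -4.51   2.19   0.42  16.74  18.38]
 [ 66.32  66.1   50.63   0.13  -1.22   1.94  16.63  19.56]
 [125.05 126.11  51.24   4.54  -1.73  -1.97  16.23  20.73]
 [183.79 184.56  50.66   4.58   0.82   0.54  16.6   21.91]
 [242.53 243.5   49.4    0.1   -0.3    0.95  16.42  23.08]
 [301.26 300.65  48.76  -5.81  -0.31  -1.97  16.45  24.26]
 [360.   359.08  49.24  -4.31  -1.99   3.36  16.45  25.43]]
[[380.   378.91  49.63  -3.74  -2.59   3.65  16.23  25.83]
 [420.   418.37  50.5   -2.1   -2.83   3.94  16.03  26.63]
 [460.   459.25  51.09   3.4   -3.79  -1.    16.41  27.43]
 [500.   500.49  51.25   4.05  -2.46  -2.02  16.3   28.23]
 [540.   540.33  50.78   2.85  -2.32  -0.91  16.61  29.03]
 [580.   580.19  49.98   0.86  -2.86  -1.18  16.52  29.83]]
```

```bash
python3 - <<'E'
from plant import bot
from h import *
np.set_printoptions(precision=2,suppress=True)
l=turn(bot,580,720,step=20,rate=.06); print(l)
l=turn(bot,720,720+np.clip(720-l[-1,1],-4,4),step=20,rate=.04); print(l)
bot.sleep(3)
for n in("top","side"):
    c=bot.camera(n); np.savez(n+"3.npz",**c)
    if n=="top": a=cv2.resize(c["image"][130:230,215:335],None,fx=4,fy=4)
    else: b=cv2.resize(c["image"][150:240,225:305],None,fx=4,fy=4)
o=np.zeros((400,800,3),np.uint8);o[:,:480]=a; o[:360,480:]=b
cv2.imwrite("pics/p3.png",o[...,::-1])
s=bot.read_state(); p=np.array(s["eef_pos"])[:2]-A; print(s["t"],np.degrees(np.arctan2(p[1],p[0])-Y),s["grasp_force"],s["ft_force"],s["finger_gap"]*87)
E
```

```text
[[600.   599.95  49.52  -2.08  -3.36  -1.55  16.79  30.27]
 [620.   619.61  49.21  -4.58  -3.9   -3.81  16.14  30.72]
 [640.   638.94  48.95  -6.01  -3.07  -3.92  16.41  31.16]
 [660.   658.25  48.83  -5.36  -4.08  -1.4   16.86  31.6 ]
 [680.   677.85  48.79  -4.96  -3.52   0.52  16.51  32.04]
 [700.   697.64  48.88  -3.55  -3.75   3.01  16.62  32.48]
 [720.   717.49  49.18  -3.07  -3.56   4.06  16.11  32.92]]
[[722.51 719.16  49.19  -3.34  -5.49   5.03  16.43  33.17]]
36.275 -0.8271395533030802 40.0001868369236 [-4.82  4.36  5.46] 16.410299255382164
```

View pics/p3.png

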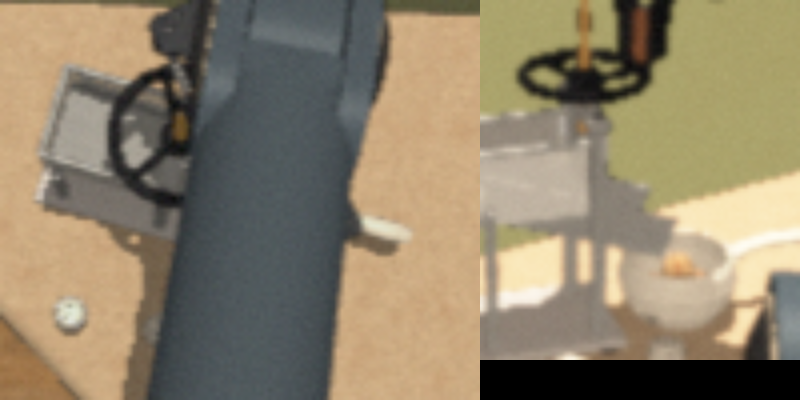

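The hopper looks empty and the walnuts show in the pot at (680,263). I'll zoom in and check for leftovers in colour and depth.

```bash
python3 - <<'E'
from h import *
np.set_printoptions(precision=3,suppress=True)
for n in("side","top"):
    for k in "23":
        c=dict(np.load(f"{n}{k}.npz")); h=cv2.cvtColor(c["image"],cv2.COLOR_RGB2HSV).astype(int); P=cloud(c)
        d=(P[...,:2]-A); x=d@D; y=d@np.array([-D[1],D[0]])
        m=(h[...,0]<20)&(h[...,1]>95)&(h[...,2]>90)&(x>-.12)&(x<.2)&(abs(y)<.07)&(P[...,2]>.008)&(P[...,2]<.3)
        N,l,st,ce=cv2.connectedComponentsWithStats(m.astype(np.uint8))
        for i in range(1,N):
            if st[i,4]>3: q=l==i; print(n,k,st[i,4],ce[i],"disp xyz",np.median(x[q]),np.median(y[q]),np.median(P[q][:,2]),P[q][:,2].max())
im=np.load("side3.npz")["image"][175:240,220:300]
cv2.imwrite("pics/z3.png",cv2.resize(im,None,fx=9,fy=9,interpolation=cv2.INTER_CUBIC)[...,::-1])
E
```

```text
side 2 37 [250.541 161.189] disp xyz 5.6166398190278714e-05 0.00012183156803060607 0.25510400517440057 0.2759153894487958
side 2 75 [241.813 163.4  ] disp xyz -0.04003336396828558 -0.035906528458901056 0.26629339424603843 0.28536914281297804
side 2 6 [250.5 182.5] disp xyz -0.0011957179866384845 -0.003438702590981157 0.18471556038370585 0.19074273522388055
side 3 48 [250.562 158.729] disp xyz -0.0010071052651763421 -0.0003901663009944161 0.2639081176312833 0.29937660564910357
side 3 29 [264.517 158.276] disp xyz 0.04485259276787637 -0.005618867948868107 0.2641190834454546 0.2838880763687866
side 3 4 [250.  181.5] disp xyz -0.002531186652852911 0.0012814338512877224 0.1867192792716006 0.1903085813156519
side 3 37 [274.514 216.297] disp xyz 0.09026101870134956 0.015515318365623573 0.04018199479709412 0.054127159488328885
top 2 11 [241.727 157.818] disp xyz -0.06133257477874938 0.020548630694256543 0.14426691878313247 0.14858128287584332
top 2 103 [246.33  165.078] disp xyz -0.03819563642638662 0.0017142865591989937 0.14342319986234042 0.2851206674512069
top 2 9 [259.778 162.556] disp xyz 0.0021997999760208884 -0.0013231754840212098 0.2600853077129033 0.2762326232871548
top 2 26 [251.115 171.5  ] disp xyz -0.020141359330502748 -0.014126469860209944 0.1315647437074806 0.2307840796310618
top 3 11 [259.455 161.545] disp xyz -0.000671840924929935 -0.0017228702546355028 0.2817342401007811 0.29778275018040073
```

View pics/z3.png

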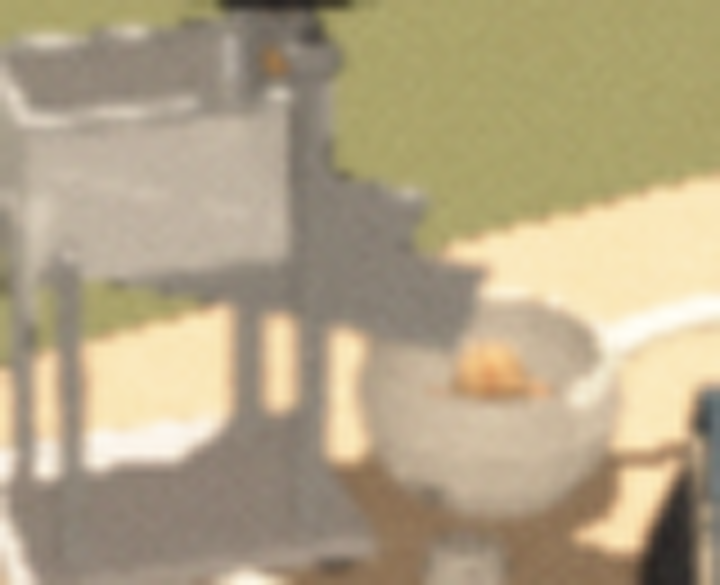

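The zoom shows the hopper empty, with walnuts heaped in the bowl at (490,370) and the highest surface at z=0.054. There's none on the worktop. The wheel is at ≈719–720° and held with 40 N, so I'll hand in.

```bash
python3 -c "
from plant import bot
print(bot.job_done())"
```

```text
the job is handed in; nothing more can be done
None
```

I handed the job in with the wheel closed to its stop, backed off two turns (about 719°) and still held at 40 N, and the pot upright under the chute. The hopper looked empty and walnuts were heaped in the pot, but I couldn't count all five because the arm hid the chute and bowl from above.

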